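Seat a lens barrel in the upright V-block

TASK

Lift the red dust cap off the black lens barrel and set it, rim down, into the round yellow cap holder. Then lift the barrel across and stand it upright, foot down on the base plate, in the brass V-block of the alignment station, and push it into the V so that it bears on both brass faces and presses the sprung carriage back about half of its travel (never onto its rear stop). Finish while still holding the barrel pressed there; do not let go, do not topple the barrel, and leave the other things on the bench alone.

Things in the scene. Friction and masses are not known exactly. Their poses are not given: they have to be found in the camera images.
- barrel_center (a point): Black lens barrel with a blue band and bright rings: plain upright cylinder, diameter 40 mm, 110 mm tall, 0.18 to 0.29 kg, standing loose on the bench. This point is its centre, 55 mm above its foot; z runs up its axis.
- cap_center (a point): Red dust cap, 30 g, loose over the barrel's top (1.5 mm play), its skirt 12 mm down the barrel. Skirt 49 mm across, 16 mm tall, with a 4 mm thick top; on it an upright round grip knob, diameter 20 mm, 28 mm tall; 44 mm in all. This point is its centre, 22 mm above the lower rim, 22 mm below the knob's top, 6 mm above the knob's foot. Grip the knob, lift straight up.
- holder: Cap holder: fixed yellow round dish, outside diameter 74 mm, inside diameter 62 mm, 12 mm tall, floor 4 mm thick. The cap goes in rim down, knob up. Origin: centre of its underside on the bench.
- station: Alignment station, fixed: dark grey metal base plate 190 (x) x 110 (y) x 10 mm, white rear post (56 mm tall) at +x. The V opens towards -x of this frame; +x is the direction to push. Origin: centre of the plate's underside, on the bench. The barrel's foot goes on the plate's top, 10 mm above the bench, in front of the V.
- v_apex (a point): Corner line of the upright 90 degree V, 40 mm above the bench; moves with the carriage, axes as the station's. At rest it is at x = 10, y = 0 mm in the station frame. The faces run 42 mm from it at 45 degrees towards -x and +y or -y, 14 to 66 mm above the bench. A barrel on both faces has its axis 28.3 mm from here towards -x. The V-block floats sideways 6 mm either way (120 N/m) to centre itself.
- carriage (a joint): Travel of the sprung carriage that bears the V-block, along +x of the station: 0 at rest, 0.016 m at the rear stop. Spring 400 N/m with preload: the push is 1.6 N at 0, 4.8 N at half travel (0.008), 8 N at the stop.
- v_left: Brass face plate of the V on the station's +y side, 42 x 10 x 52 mm; its origin lies on the V's corner line at bench height.
- v_right: Brass face plate of the V on the station's -y side, same size; its origin lies on the V's corner line at bench height.
- mouse: Bystander, leave alone: black computer mouse on the blue mouse pad. Origin: centre of its underside.
- driver: Bystander, leave alone: screwdriver lying down. Origin: centre of its underside.
- vial: Bystander, leave alone: small vial with a white cap, 55 mm tall. Origin: centre of its underside.
- jar: Bystander, leave alone: jar with a blue cap, 60 mm tall. Origin: centre of its underside.
- sample_box: Bystander, leave alone: white plastic box, 75 x 55 x 28 mm. Origin: centre of its underside.
- eyepiece: Bystander, leave alone: brass eyepiece, 46 mm wide, 40 mm tall. Origin: centre of its underside.
- shim: Bystander, leave alone: aluminium disc, 32 mm wide, 12 mm tall. Origin: centre of its underside.
Mind the look-alikes: they are no part of the job. Several things look just like the holder: the one meant starts farthest from the robot's base. What is shaped like the part that bears cap_center but turquoise is not meant.

How it is judged:
By the outcome, as a careful person would: the job done as asked, in the order asked, and still so for the second after the job is handed in, while the arm keeps its last pose, push and grip.
It also fails if it takes over 58 s, if anything falls off the work surface, if the arm or the gripper's body presses on something with over 40 N, if the wrist force passes 120 N, or if a joint passes its speed limit or range.

ROBOT

A 6-joint arm with a two-finger parallel gripper is mounted at the origin on the work surface. World frame = base frame: x ahead of the robot, y to its left, z up, the work surface at z = 0. Lengths are in mm, angles in rad, forces in N, time in s.
With the tool pointing down it reaches from about 350 to 875 mm from the base axis. Payload 4.2 kg.
Tool frame: the origin (TCP) lies midway between the tips of the shut fingers; the grasp point (between the pads) lies 19 mm behind it; z points along the fingers, y is the line along which they close (so a half turn about z gives the same grasp; the last joint's range is limited). The gripper opens to 85 mm and grips with 20 to 120 N. Pads are 22 mm wide; open, the fingers measure 114 mm over their backs; the gripper's body (76 mm by 85 mm) begins 54 mm behind the grasp point. The pads swing forward as they close: fully open they stand 13 mm farther back than shut.
Start: joints at [1.527, 0.385, 0.008, 0, -1.194, -0.259], TCP at [186.339, 596.554, 231.312] pointing down, gripper open.
Joint ranges: [-3.14, 3.14], [-1.21, 2.06], [-1.07, 1.41], [-3.16, 2.05], [-2.99, -0.16], [-3.1, 3.1]. Speed limits (rad/s): [2.79, 2.79, 3.14, 3.14, 3.14, 3.14].

INTERFACE

Orientations are given as a unit quaternion [x, y, z, w].
In Python, from bench import sensors, get_image, camera_params, job_done gives the robot as it stands.
- The arm moves only by the tool servo_tool, never from a script. Its argument "motion" is a list of rows, each an object with "travel": the shift along the tool's x, y, z as a fraction of full scale, a list of three; "rot": the turn, a rotation vector about the tool's x, y, z as a fraction of full scale, a list of three; "hand": the opening, from 0 (shut) to 1 (fully open). In form: [{"travel": [x, y, z], "rot": [wx, wy, wz], "hand": hand}, ...]. A call has 1 to 10 rows; each row shifts and turns the commanded pose from where the row before left it, along the tool's axes as they then stand; what a row does not reach is not made up. Full scale, the value 1, is 25 cm for a shift and 360 degrees for a turn. A row lasts 1/12 s, in which the tool goes at most 41.7 mm and 7.16 degrees, less where a joint would pass 70% of its speed; a pose out of reach is approached as far as the arm can. A call with a number of a shift or a turn outside -1 to 1 is refused whole. A call with a gripper value outside its range is refused whole. The fingers move at their own pace and stop on an object; the grip force is fixed at half the most. Time passes only in rows, so rows that do not move let the fingers close. It gives the time, the measured TCP pose, the force, the opening and the grip force at its end, in the units of the state.
- sensors.read_state(): the state, without advancing time (a new reading comes with each control period).
- get_image(name): name is "scene" or "top" or "wrist"; returns (picture, depth): 384x512x3 uint8, red, green, blue; 384x512 float32, mm along the optical axis (not along the pixel's ray), 0 where there is no reading.
- camera_params(name): a dict with "camera_matrix" (3x3 intrinsics, pixels), "R" (3x3) and "t" (3): a world point X has camera coordinates R X + t; the wrist camera has in their place "mount" (4x4, takes a point from camera to tool coordinates, whose origin is the TCP and whose axes are the flange's). Camera axes: x right, y down, z forward; pixel columns grow to the right and rows downward; lengths in mm; the calibration is good to about 2 mm. A picture is of the moment at which its call begins: read the wrist's pose just before it. camera_params takes no time and is no camera call.
- job_done(): hands the job in; it is judged then, once.
The state is a dict: "clock": time; "joints": joint angles; "joint_vel": joint speeds; "joint_efforts": joint torques, N m; "position": TCP position; "ee_rot": TCP orientation; "contact_force": force on the tool from outside, world axes, zero at the start; "wrist_torque": the same for the moment, N m; "gripper_width": finger opening in mm; "grasp_force": force on a finger pad.
Only numpy, scipy, OpenCV 4.12 (cv2) and the standard library are available. Lean on these libraries where they do the work, as an engineer would, in place of code of your own. Each camera call takes 0.05 s, during which the arm holds its last target. There are 200 camera calls.

## Working session

There is one attempt and no reset: what is moved stays moved. The work goes in short steps, Python scripts to look and compute and a tool call to move; the robot and the scene stay as the last step left them, time stands still between calls to the robot, and variables do not carry over. Pictures are saved under pics/ and viewed, at most 10 in all, crops included, and the job is handed in when it is done.

Besides the shell and the picture viewer there is one more tool, called as a command line: name --argument value ..., lists and objects as JSON in quotes. servo_tool: Moves the arm, as the interface text tells. Its arguments: {"type":"object","properties":{"motion":{"type":"array"}},"required":["motion"]}

```bash
mkdir -p pics; ls; python3 - <<'E'
from bench import *
import cv2,numpy as np
for n in("scene","top"):
    p,d=get_image(n); cv2.imwrite(f"pics/{n}0.png",p[...,::-1]); np.savez(f"{n}0.npz",p=p,d=d)
    c=camera_params(n); print(n,np.round(c["camera_matrix"],1).tolist(),np.round(c["R"],3).tolist(),np.round(c["t"],1).tolist())
c=camera_params("wrist");print(c)
print(sensors.read_state())
a=cv2.imread("pics/top0.png");cv2.imwrite("pics/top0b.png",cv2.resize(a,(800,600)))
E
```

```text
pics
scene [[374.7, 0.0, 256.6], [0.0, 374.7, 192.9], [0.0, 0.0, 1.0]] [[0.692, 0.722, 0.018], [0.49, -0.451, -0.746], [-0.531, 0.525, -0.666]] [-434.8, -190.8, 1494.1]
top [[476.7, 0.0, 253.5], [0.0, 476.7, 195.6], [0.0, 0.0, 1.0]] [[0.02, -1.0, -0.01], [-0.99, -0.019, -0.143], [0.143, 0.013, -0.99]] [59.8, 582.7, 1416.4]
{'camera_matrix': array([[323.55528336,   0.        , 262.21144231],
       [  0.        , 323.55528336, 195.40147085],
       [  0.        ,   0.        ,   1.        ]]), 'mount': array([[-6.57393692e-04, -9.57912764e-01, -2.87058714e-01,
         7.22694015e+01],
       [ 9.99998712e-01, -2.09332590e-04, -1.59155763e-03,
        -7.46054521e-02],
       [ 1.46448262e-03, -2.87059390e-01,  9.57911667e-01,
        -1.43155701e+02],
       [ 0.00000000e+00,  0.00000000e+00,  0.00000000e+00,
         1.00000000e+00]])}
{'clock': 0.1, 'joints': array([ 1.52657992e+00,  3.85497835e-01,  6.74475127e-03, -4.30623998e-04,
       -1.19401271e+00, -2.58581553e-01]), 'joint_vel': array([ 0.00075119, -0.00320319,  0.00211738,  0.0016832 ,  0.00037241,
        0.00046355]), 'joint_efforts': array([-5.89133742e-04, -3.93319166e+01,  1.88931119e+01,  4.19799954e+00,
       -2.57140353e-03,  8.34544636e-06]), 'position': array([186.20980144, 596.05948371, 230.31371472]), 'ee_rot': array([ 9.88548569e-01, -1.50899689e-01, -9.36375138e-05,  1.00049288e-03]), 'contact_force': array([-0.85900064, -0.26361037,  0.47253015]), 'wrist_torque': array([-0.02013361, -0.02485347,  0.03792523]), 'grasp_force': 0.0, 'gripper_width': 85.26914548936188}
```

View pics/top0.png

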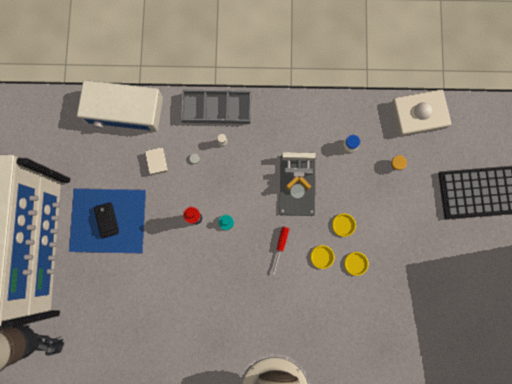

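View pics/scene0.png

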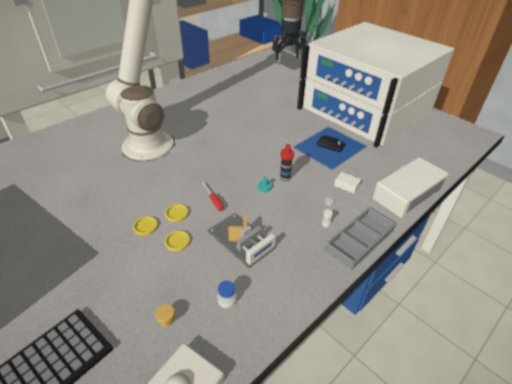

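The top view shows the red cap on the barrel at (192,215) and the look-alike turquoise cap at (226,223). The yellow dishes are at (344,225), (322,257) and (356,264), and the robot base is near (275,375), so the dish at (344,225) is farthest away. The station plate is at (297,185), with its white post at (298,155) and the brass V at (299,182), opening toward the robot. In the scene view the barrel is at (287,162), and the three dishes are at (177,240), (176,212) and (145,225).

Candidates: red cap (192,215) or turquoise (226,223), so red. For the holder, (344,225), (322,257) or (356,264), so (344,225).

```bash
cat > h.py <<'E'
import numpy as np,cv2
from bench import *
from scipy.spatial.transform import Rotation as Ro
def pose(s): 
    return np.array(s["position"]),Ro.from_quat(s["ee_rot"]).as_matrix()
def cam(name,s=None):
    c=camera_params(name);K=c["camera_matrix"]
    if name=="wrist":
        p,R=pose(s);M=np.array(c["mount"]);Rw=R@M[:3,:3];o=R@M[:3,3]+p
    else: Rw=np.array(c["R"]).T;o=-Rw@np.array(c["t"])
    return K,Rw,o
def ray(cm,uv,z):
    K,Rw,o=cm;uv=np.atleast_2d(uv).astype(float)
    d=np.c_[(uv[:,0]-K[0,2])/K[0,0],(uv[:,1]-K[1,2])/K[1,1],np.ones(len(uv))]@Rw.T
    return o+d*((z-o[2])/d[:,2])[:,None]
def cloud(cm,d):
    K,Rw,o=cm;v,u=np.mgrid[:d.shape[0],:d.shape[1]]
    return np.stack([(u-K[0,2])/K[0,0]*d,(v-K[1,2])/K[1,1]*d,d],-1)@Rw.T+o
def blobs(p,lo,hi,mn=15):
    h=cv2.cvtColor(p,cv2.COLOR_RGB2HSV);m=cv2.inRange(h,np.array(lo),np.array(hi))
    n,l,st,c=cv2.connectedComponentsWithStats(m)
    return [(l==i,c[i],st[i,4]) for i in range(1,n) if st[i,4]>=mn]
E
python3 - <<'E'
from h import *
for n in("top","scene"):
    f=np.load(f"{n}0.npz");p,d=f["p"],f["d"];cm=cam(n);C=cloud(cm,d)
    print(n,"origin",cm[2].round(0))
    for nm,lo,hi in(("yellow",(22,150,100),(32,255,255)),("red",(0,180,90),(6,255,255)),("turq",(80,150,60),(95,255,255)),("brass",(10,120,80),(21,255,255))):
        for m,c,a in blobs(p,lo,hi):
            P=C[m];P=P[d[m]>0]
            print(nm,c.round(1),a,"z pct",np.percentile(P[:,2],[5,50,95]).round(0),"med",np.median(P,0).round(1),"ray z=12",ray(cm,c,12)[0].round(1))
            if nm=="red" :
                t=P[P[:,2]>P[:,2].max()-12]; print("  toppts",t.mean(0).round(1),len(t))
    if n=="top":
        C2=C[150:220,270:325].reshape(-1,3)
        for a,b in((6,14),(50,62)):
            q=C2[(C2[:,2]>a)&(C2[:,2]<b)].astype(np.float32); print(a,len(q),cv2.minAreaRect(q[:,:2]),q[:,2].mean())
        c=p[160:260,170:270];c2=p[140:220,265:345]
        cv2.imwrite("pics/crop1.png",np.hstack([cv2.resize(c,(400,400)),cv2.resize(c2,(400,400),interpolation=cv2.INTER_CUBIC)])[...,::-1])
E
```

```text
top origin [ 373.   53. 1486.]
yellow [343.6 224.7] 441 z pct [ 1.  7. 17.] med [ 500.4 -209.7    7.3] ray z=12 [ 500.2 -208.7   12. ]
yellow [322.  256.6] 450 z pct [ 1.  7. 16.] med [ 400.4 -143.     7.4] ray z=12 [ 400.8 -142.1   12. ]
yellow [356.  263.3] 458 z pct [ 0.  7. 17.] med [ 383.1 -246.8    7.1] ray z=12 [ 382.6 -245.8   12. ]
red [191.4 214.8] 193 z pct [111. 116. 145.] med [510.5 246.7 116.4] ray z=12 [521.8 263.4  12. ]
  toppts [512.9 248.9 143.3] 38
red [282.5 238.5] 144 z pct [21. 26. 32.] med [454.2 -19.   25.6] ray z=12 [453.9 -20.6  12. ]
  toppts [453.9 -20.1  27.2] 104
turq [225.7 221.9] 170 z pct [13. 19. 48.] med [500.8 155.   18.8] ray z=12 [501.6 156.1  12. ]
brass [398.8 162.3] 176 z pct [35. 42. 46.] med [ 693.3 -374.7   41.7] ray z=12 [ 700.1 -383.3   12. ]
brass [298.8 182.7] 153 z pct [26. 65. 72.] med [620.9 -68.8  64.8] ray z=12 [629.1 -69.5  12. ]Traceback (most recent call last):
  File "<stdin>", line 14, in <module>
cv2.error: OpenCV(4.12.0) /io/opencv/modules/imgproc/src/convhull.cpp:143: error: (-215:Assertion failed) total >= 0 && (depth == CV_32F || depth == CV_32S) in function 'convexHull'
```

```bash
python3 - <<'E'
from h import *
f=np.load("top0.npz");p,d=f["p"],f["d"];cm=cam("top");C=cloud(cm,d)
C2=C[150:220,270:325].reshape(-1,3)
for a,b in((6,14),(50,62)):
    q=C2[(C2[:,2]>a)&(C2[:,2]<b)].astype(np.float32)
    if len(q): print(a,len(q),cv2.minAreaRect(np.ascontiguousarray(q[:,:2])),q[:,2].mean())
c=p[160:260,170:270];c2=p[140:220,265:345]
cv2.imwrite("pics/crop1.png",np.ascontiguousarray(np.hstack([cv2.resize(c,(400,400)),cv2.resize(c2,(400,400),interpolation=cv2.INTER_CUBIC)])[...,::-1]))
E
```

```text
6 1241 ((625.5443115234375, -64.84586334228516), (220.32838439941406, 170.63992309570312), 0.9053910374641418) 10.34347
50 330 ((660.769287109375, -65.3157958984375), (98.44926452636719, 111.90658569335938), 89.1971206665039) 56.70421
```

View pics/crop1.png

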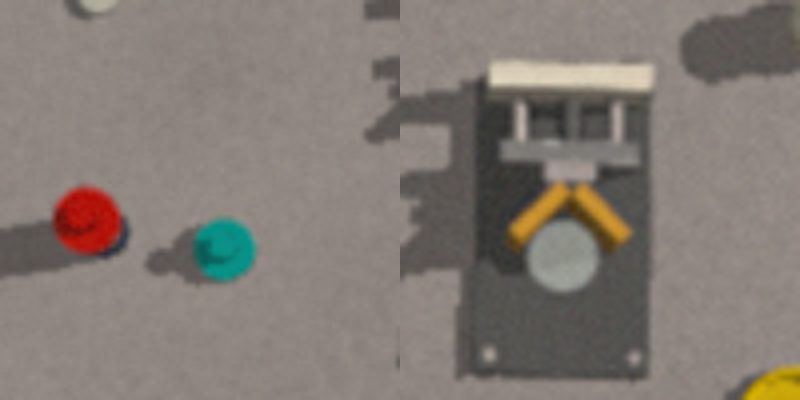

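servo_tool --motion '[{"travel": [0, 0, 0], "rot": [0, 0, 0.0195], "hand": 1}, {"travel": [0, 0, 0], "rot": [0, 0, 0.0195], "hand": 1}, {"travel": [0, 0, 0], "rot": [0, 0, 0.0195], "hand": 1}, {"travel": [0, 0, 0], "rot": [0, 0, 0.0195], "hand": 1}, {"travel": [0, 0, 0], "rot": [0, 0, 0.0195], "hand": 1}, {"travel": [0, 0, 0], "rot": [0, 0, 0.0195], "hand": 1}, {"travel": [0, 0, 0], "rot": [0, 0, 0.0195], "hand": 1}, {"travel": [0, 0, 0], "rot": [0, 0, 0.0195], "hand": 1}, {"travel": [0, 0, 0], "rot": [0, 0, 0.0195], "hand": 1}, {"travel": [0, 0, 0], "rot": [0, 0, 0.0195], "hand": 1}]'

```text
clock: 0.93
position: [186.3, 596.2, 230.7]
ee_rot: [0.72, -0.694, 0.0, 0.001]
contact_force: [0.5, -0.7, -0.2]
gripper_width: 85.6
grasp_force: 0.0
```

The red cap on the dark barrel is confirmed at crop (88,220), next to the separate turquoise one at (225,250). The V at crop (570,215) opens downward, toward the robot, with a grey round mark in front at (563,257). The station yaw is about 0.

servo_tool --motion '[{"travel": [0.15, 0, 0], "rot": [0, 0, 0], "hand": 1}, {"travel": [0.15, 0, 0], "rot": [0, 0, 0], "hand": 1}, {"travel": [0.15, 0, 0], "rot": [0, 0, 0.006], "hand": 1}, {"travel": [0.15, 0, 0], "rot": [0, 0, 0], "hand": 1}, {"travel": [0.15, 0, 0], "rot": [0, 0, 0], "hand": 1}, {"travel": [0.15, 0, 0], "rot": [0, 0, 0], "hand": 1}, {"travel": [0.15, -0.05, 0], "rot": [0, 0, 0], "hand": 1}, {"travel": [0.04, -0.15, 0], "rot": [0, 0, 0], "hand": 1}, {"travel": [0.04, -0.15, 0], "rot": [0, 0, 0], "hand": 1}, {"travel": [0.04, -0.15, 0], "rot": [0, 0, 0], "hand": 1}]'

```text
clock: 1.77
position: [318.0, 303.6, 231.9]
ee_rot: [0.709, -0.705, -0.0, -0.001]
contact_force: [0.3, 1.2, -0.1]
gripper_width: 85.4
grasp_force: 0.0
```

servo_tool --motion '[{"travel": [0.04, -0.15, 0], "rot": [0, 0, 0], "hand": 1}, {"travel": [0.04, -0.15, 0], "rot": [0, 0, 0], "hand": 1}, {"travel": [0.04, -0.15, 0], "rot": [0, 0, 0], "hand": 1}, {"travel": [0, 0, 0], "rot": [0, 0, 0], "hand": 1}, {"travel": [0, 0, 0], "rot": [0, 0, 0], "hand": 1}]'

```text
clock: 2.18
position: [430.9, 274.2, 230.1]
ee_rot: [0.707, -0.707, -0.0, 0.001]
contact_force: [-0.5, 0.8, -0.6]
gripper_width: 85.4
grasp_force: 0.0
```

```bash
python3 - <<'E'
from h import *
s=sensors.read_state();p,d=get_image("wrist");cm=cam("wrist",s);C=cloud(cm,d)
print(s["clock"],s["position"],s["ee_rot"],cm[2])
cv2.imwrite("pics/w1.png",p[...,::-1])
for m,c,a in blobs(p,(0,170,60),(8,255,255),100):
    P=C[m&(d>0)];print(c,a,np.percentile(P[:,2],[5,50,95]))
    t=P[P[:,2]>136];sk=P[(P[:,2]>110)&(P[:,2]<118)]
    print("knob top",t.mean(0),len(t),"box mid",(t.min(0)+t.max(0))/2);print("skirt",cv2.minEnclosingCircle(sk[:,:2].astype(np.float32)))
# disc in station (top view)
f=np.load("top0.npz");Ct=cloud(cam("top"),f["d"]);q=Ct[187:195,293:302];print("disc z",np.median(q.reshape(-1,3),0), "plate z",np.median(Ct[200:210,285:310].reshape(-1,3),0))
E
```

```text
2.1833 [430.88766989 274.1924865  230.09343073] [ 7.07474838e-01 -7.06737502e-01 -5.52853773e-05  1.20579754e-03] [430.40448985 201.61410905 373.36739019]
[164.13393165 162.3085951 ] 2897 [110.44807102 114.98385438 143.02880337]
knob top [510.19883335 252.22538128 142.20677748] 622 box mid [510.78187515 252.59222734 140.40648671]
skirt ((510.84259033203125, 252.7432403564453), 24.31429672241211)
disc z [604.61382261 -64.06701848  12.45377462] plate z [560.26626409 -64.53800201  11.74522292]
```

View pics/w1.png

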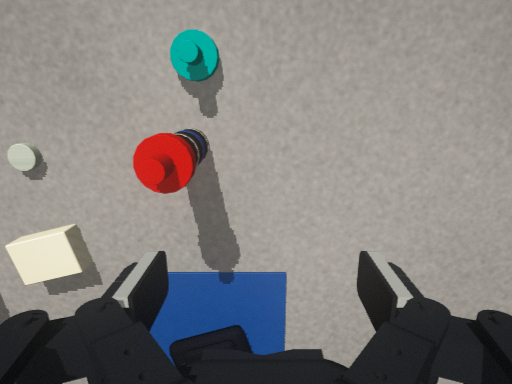

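The wrist view shows the red cap at (165,162) on the barrel, with the turquoise one at (194,55) clear of it. The cap axis is at about (511, 252.5).

servo_tool --motion '[{"travel": [0.04, -0.16, 0], "rot": [0, 0, 0], "hand": 1}, {"travel": [0.046, -0.16, 0], "rot": [0, 0, 0], "hand": 1}, {"travel": [0, 0, 0.12], "rot": [0, 0, 0], "hand": 1}, {"travel": [0, 0, 0.12], "rot": [0, 0, 0], "hand": 1}, {"travel": [0, 0, 0.1], "rot": [0, 0, 0], "hand": 0.7}, {"travel": [0, 0, 0], "rot": [0, 0, 0], "hand": 0.7}, {"travel": [0, 0, 0], "rot": [0, 0, 0], "hand": 0.7}]'

```text
clock: 2.82
position: [508.5, 254.5, 145.9]
ee_rot: [0.71, -0.705, 0.0, 0.001]
contact_force: [0.3, -0.6, 0.5]
gripper_width: 59.9
grasp_force: 0.0
```

servo_tool --motion '[{"travel": [0.007, -0.0095, 0.06], "rot": [0, 0, 0], "hand": 0.7}, {"travel": [0, 0, 0.054], "rot": [0, 0, 0], "hand": 0.6}, {"travel": [0, 0, 0], "rot": [0, 0, 0], "hand": 0.5}, {"travel": [0, 0, 0], "rot": [0, 0, 0], "hand": 0.4}, {"travel": [0, 0, 0], "rot": [0, 0, 0], "hand": 0.33}, {"travel": [0, 0, 0], "rot": [0, 0, 0], "hand": 0.3}]'

```text
clock: 3.32
position: [512.9, 253.4, 119.8]
ee_rot: [0.709, -0.705, 0.0, -0.002]
contact_force: [-0.1, 0.6, 0.5]
gripper_width: 25.7
grasp_force: 0.0
```

servo_tool --motion '[{"travel": [0, 0.004, 0.006], "rot": [0, 0, 0], "hand": 0.28}, {"travel": [0, 0, 0], "rot": [0, 0, 0], "hand": 0.2}, {"travel": [0, 0, 0], "rot": [0, 0, 0], "hand": 0}, {"travel": [0, 0, 0], "rot": [0, 0, 0], "hand": 0}, {"travel": [0, 0, 0], "rot": [0, 0, 0], "hand": 0}, {"travel": [0, 0, 0], "rot": [0, 0, 0], "hand": 0}]'

```text
clock: 3.82
position: [511.8, 253.0, 117.4]
ee_rot: [0.709, -0.705, 0.0, -0.001]
contact_force: [-1.0, 0.6, 5.6]
gripper_width: 17.7
grasp_force: 58.7
```

servo_tool --motion '[{"travel": [0, 0, -0.03], "rot": [0, 0, 0], "hand": 0}, {"travel": [0, 0, -0.04], "rot": [0, 0, 0], "hand": 0}, {"travel": [0, 0, -0.08], "rot": [0, 0, 0], "hand": 0}, {"travel": [0, 0, -0.1], "rot": [0, 0, 0], "hand": 0}, {"travel": [0, 0, -0.1], "rot": [0, 0, 0], "hand": 0}, {"travel": [0, 0, 0], "rot": [0, 0, 0], "hand": 0}]'

```text
clock: 4.32
position: [513.8, 254.0, 210.1]
ee_rot: [0.709, -0.705, 0.001, -0.005]
contact_force: [0.7, 0.7, 1.4]
gripper_width: 17.6
grasp_force: 58.6
```

```bash
python3 - <<'E'
from h import *
s=sensors.read_state();p,d=get_image("wrist");cv2.imwrite("pics/w2.png",p[...,::-1]);print(s["gripper_width"],s["grasp_force"],s["position"])
t,dt=get_image("top");np.savez("top1.npz",p=t,d=dt)
cm=cam("wrist",s);C=cloud(cm,d)
m=(d>0)&(C[...,2]>104)&(C[...,2]<116)&(np.hypot(C[...,0]-511,C[...,1]-252)<60)
q=C[m][:,:2].astype(np.float32);print("barrel top",len(q),cv2.minEnclosingCircle(q) if len(q) else 0)
for mm,c,a in blobs(p,(0,170,60),(8,255,255),100):
    P=C[mm&(d>0)];print("red",c,a,P.min(0),P.max(0))
E
```

```text
17.60736748544004 58.615692257881165 [513.83954066 253.96576453 210.09249065]
barrel top 1322 ((511.0574645996094, 252.46034240722656), 20.12169647216797)
red [262.24973451 241.28725664] 5650 [489.489719   229.32377823 191.37402511] [536.69965847 262.53930943 238.86770535]
```

View pics/w2.png

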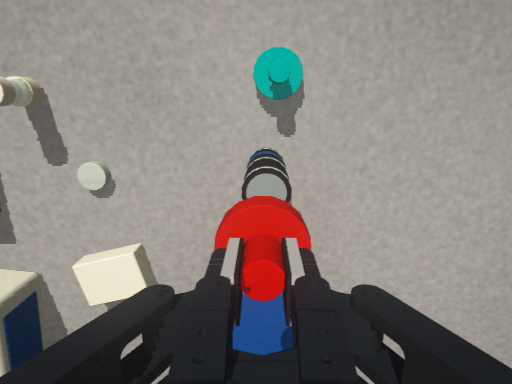

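The cap is held square at (262,242), and the barrel still stands at (267,185).

servo_tool --motion '[{"travel": [0.1, 0, 0], "rot": [0, 0, 0], "hand": 0}, {"travel": [0.16, 0.01, 0], "rot": [0, 0, 0], "hand": 0}, {"travel": [0.16, 0.01, 0], "rot": [0, 0, 0], "hand": 0}, {"travel": [0.16, 0.01, 0], "rot": [0, 0, 0], "hand": 0}, {"travel": [0.16, 0.01, 0], "rot": [0, 0, 0], "hand": 0}, {"travel": [0.16, 0.01, 0], "rot": [0, 0, 0], "hand": 0}, {"travel": [0.16, 0, 0], "rot": [0, 0, 0], "hand": 0}, {"travel": [0.16, 0, 0], "rot": [0, 0, 0], "hand": 0}, {"travel": [0.16, 0, 0], "rot": [0, 0, 0], "hand": 0}, {"travel": [0.1, 0, 0], "rot": [0, 0, 0], "hand": 0}]'

```text
clock: 5.25
position: [499.0, -120.5, 202.6]
ee_rot: [0.708, -0.706, -0.001, 0.001]
contact_force: [1.7, 0.7, -0.0]
gripper_width: 18.1
grasp_force: 58.6
```

servo_tool --motion '[{"travel": [0, 0, 0], "rot": [0, 0, 0], "hand": 0}, {"travel": [0, 0, 0], "rot": [0, 0, 0], "hand": 0}]'

```text
clock: 5.42
position: [499.5, -118.8, 202.5]
ee_rot: [0.708, -0.706, -0.001, 0.001]
contact_force: [-0.7, -0.0, -0.5]
gripper_width: 18.0
grasp_force: 58.6
```

```bash
python3 - <<'E'
from h import *
s=sensors.read_state();p,d=get_image("wrist");cv2.imwrite("pics/w3.png",p[...,::-1]);print(s["clock"],s["position"],s["ee_rot"])
cm=cam("wrist",s);C=cloud(cm,d)
for mm,c,a in blobs(p,(20,130,60),(34,255,255),200):
    P=C[mm&(d>0)];t=P[(P[:,2]>9)];print("yel",c,a,t[:,2].max(),cv2.minEnclosingCircle(np.ascontiguousarray(t[:,:2].astype(np.float32))),P.min(0),P.max(0))
for mm,c,a in blobs(p,(10,120,80),(19,255,255),100):
    print("brass",c,a,C[mm&(d>0)].min(0),C[mm&(d>0)].max(0))
for mm,c,a in blobs(p,(0,170,60),(8,255,255),1000):
    P=C[mm&(d>0)];print("red",P.min(0),P.max(0))
E
```

```text
5.4167 [ 499.47097273 -118.7814133   202.5244856 ] [ 0.70771206 -0.70649935 -0.00116447  0.00097968]
yel [384.55098592  40.27286385] 5325 14.858452397731185 ((382.2430114746094, -243.18798828125), 36.96196746826172) [ 345.48282451 -279.81028981   -1.09909919] [ 419.02182494 -206.57931292   14.8584524 ]
yel [260.66978127  80.88681249] 4709 14.816287807477693 ((499.63836669921875, -206.4357147216797), 36.75368118286133) [ 463.47220213 -242.18870568   -0.68320711] [ 537.99946121 -169.56935107   14.81628781]
yel [356.23490099 148.89876238] 4040 14.627848634441534 ((400.3349304199219, -139.6377410888672), 36.78892135620117) [ 3.64456000e+02 -1.76219810e+02 -1.91340077e-01] [ 436.93810325 -100.62523329   14.62784863]
yel [129.41666667 223.70945946] 444 68.62823651369877 ((622.200927734375, -78.86155700683594), 22.49040985107422) [604.10487549 -97.65948069   9.98108075] [640.36336635 -62.56085506  68.62823651]
yel [133.55155875 259.60191847] 417 68.45985358038638 ((621.622802734375, -42.92888641357422), 20.843706130981445) [603.5112882  -61.0458592    0.88190855] [639.07287671  13.63262394  68.45985358]
brass [151.49576271 201.4279661 ] 236 [602.76991177 -98.27334723   9.90256025] [626.85089565 -84.05315038  68.19042184]
brass [144.61361546 244.75160994] 1087 [602.8542255  -79.55042251  11.39024088] [639.61376269  -8.22798079  68.26624516]
red [ 415.91380533 -143.38854181    9.2413769 ] [5.53037674e+02 1.90933847e-01 2.31890529e+02]
```

View pics/w3.png

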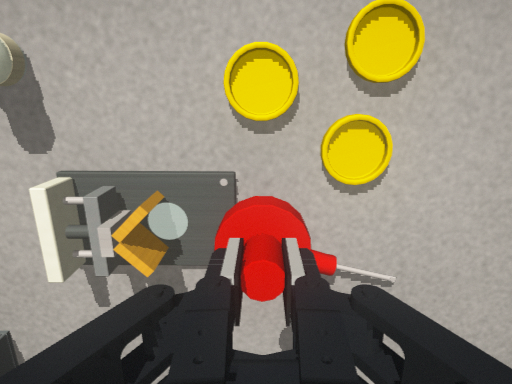

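The wrist view shows the target dish at (261,81) with a clear margin, and the station at left with its brass V at (140,235) and flat grey mark at (168,221).

servo_tool --motion '[{"travel": [0.12, 0, 0], "rot": [0, 0, 0], "hand": 0}, {"travel": [0.12, 0, 0], "rot": [0, 0, 0], "hand": 0}, {"travel": [0.113, 0, 0], "rot": [0, 0, 0], "hand": 0}, {"travel": [0, 0, 0.1], "rot": [0, 0, 0], "hand": 0}, {"travel": [0, 0, 0.15], "rot": [0, 0, 0], "hand": 0}, {"travel": [0, 0, 0.15], "rot": [0, 0, 0], "hand": 0}, {"travel": [0, 0, 0.15], "rot": [0, 0, 0], "hand": 0}, {"travel": [0, 0, 0.05], "rot": [0, 0, 0], "hand": 0}, {"travel": [0, 0, 0], "rot": [0, 0, 0], "hand": 0}, {"travel": [0, 0, 0], "rot": [0, 0, 0], "hand": 0}]'

```text
clock: 6.3
position: [501.2, -204.7, 53.3]
ee_rot: [0.71, -0.704, -0.001, 0.001]
contact_force: [0.4, -0.5, 0.6]
gripper_width: 18.1
grasp_force: 58.7
```

servo_tool --motion '[{"travel": [0.008, 0.005, 0.06], "rot": [0, 0, 0], "hand": 0}, {"travel": [0, 0, 0.04], "rot": [0, 0, 0], "hand": 0}, {"travel": [0, 0, 0.01], "rot": [0, 0, 0], "hand": 0}, {"travel": [0, 0, 0.004], "rot": [0, 0, 0], "hand": 0}, {"travel": [0, 0, 0], "rot": [0, 0, 0], "hand": 0}]'

```text
clock: 6.72
position: [500.3, -207.7, 26.0]
ee_rot: [0.709, -0.705, 0.001, -0.0]
contact_force: [-1.2, 0.5, -1.2]
gripper_width: 18.1
grasp_force: 58.7
```

servo_tool --motion '[{"travel": [0, 0, 0.006], "rot": [0, 0, 0], "hand": 0}, {"travel": [0, 0, 0.005], "rot": [0, 0, 0], "hand": 0}, {"travel": [0, 0, 0], "rot": [0, 0, 0], "hand": 0}]'

```text
clock: 6.97
position: [500.5, -207.9, 23.4]
ee_rot: [0.709, -0.705, 0.001, -0.0]
contact_force: [-0.7, -0.2, 3.5]
gripper_width: 18.3
grasp_force: 59.2
```

Contact is at 3.5 N, so I release slowly.

servo_tool --motion '[{"travel": [0, 0, 0], "rot": [0, 0, 0], "hand": 0.3}, {"travel": [0, 0, 0], "rot": [0, 0, 0], "hand": 0.5}, {"travel": [0, 0, 0], "rot": [0, 0, 0], "hand": 0.7}, {"travel": [0, 0, 0], "rot": [0, 0, 0], "hand": 0.7}, {"travel": [0, 0, -0.1], "rot": [0, 0, 0], "hand": 0.7}, {"travel": [0, 0, -0.15], "rot": [0, 0, 0], "hand": 0.7}, {"travel": [0, 0, -0.15], "rot": [0, 0, 0], "hand": 0.7}, {"travel": [-0.15, 0, -0.15], "rot": [0, 0, 0], "hand": 1}, {"travel": [-0.15, 0, -0.15], "rot": [0, 0, 0], "hand": 1}, {"travel": [-0.05, -0.05, -0.05], "rot": [0, 0, 0], "hand": 1}]'

```text
clock: 7.8
position: [512.0, -134.7, 198.6]
ee_rot: [0.709, -0.705, 0.002, -0.002]
contact_force: [0.4, -0.4, 0.5]
gripper_width: 85.6
grasp_force: 0.0
```

servo_tool --motion '[{"travel": [-0.15, 0, 0], "rot": [0, 0, 0], "hand": 1}, {"travel": [-0.1, 0, 0], "rot": [0, 0, 0], "hand": 1}, {"travel": [-0.05, 0, 0], "rot": [0, 0, 0], "hand": 1}, {"travel": [0, 0, 0], "rot": [0, 0, 0], "hand": 1}, {"travel": [0, 0, 0], "rot": [0, 0, 0], "hand": 1}]'

```text
clock: 8.22
position: [511.4, -60.8, 193.9]
ee_rot: [0.709, -0.705, -0.0, 0.0]
contact_force: [-0.4, 0.2, 0.1]
gripper_width: 85.2
grasp_force: 0.0
```

```bash
python3 - <<'E'
from h import *
s=sensors.read_state();p,d=get_image("wrist");cv2.imwrite("pics/w4.png",p[...,::-1]);print(s["clock"],s["position"],s["ee_rot"])
cm=cam("wrist",s);C=cloud(cm,d);np.savez("w4.npz",p=p,d=d,C=C)
for mm,c,a in blobs(p,(0,170,60),(8,255,255),300):
    P=C[mm&(d>0)];print("red",c,np.percentile(P,1,axis=0),np.percentile(P,99,axis=0))
E
```

```text
8.2167 [511.4168916  -60.8189697  193.93902765] [ 7.09441331e-01 -7.04764488e-01 -5.60613977e-05  1.01786088e-04]
red [275.46076883  17.8878357 ] [ 477.6814226  -214.53153183   13.11636982] [ 522.32671237 -183.96788876   49.54576592]
red [316.51222571 212.75987461] [417.79197074 -36.01727848  12.56665181] [489.53774021  -3.4563817   27.306909  ]
```

View pics/w4.png

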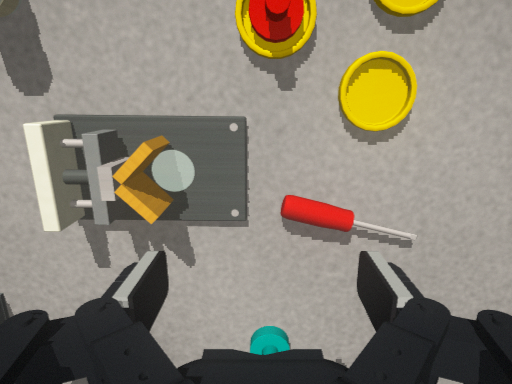

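The capped dish is at (276,15) with the cap seated inside, its top at z≈49. The station plate corners are at (246,116), (247,221) and (55,115), and the V corner is near (114,180).

```bash
python3 - <<'E'
from h import *
f=np.load("w4.npz");p,d,C=f["p"],f["d"],f["C"]
z=C[...,2];v,u=np.mgrid[:384,:512]
g=cv2.cvtColor(p,cv2.COLOR_RGB2HSV)
# plate: high enough, dark
roi=(u<265)&(v>100)&(v<240)
pl=roi&(abs(z-10)<4)&(g[...,2]<90)
n,l,st,c=cv2.connectedComponentsWithStats(pl.astype(np.uint8));i=1+np.argmax(st[1:,4]);P=C[l==i]
r=cv2.minAreaRect(np.ascontiguousarray(P[:,:2].astype(np.float32)));print("plate",r,np.median(P[:,2]))
def q(a,b):return np.percentile(a,[b])[0]
for lo,hi in((-100,-85),(-40,-25)): pass
# front edge x as function of y, sides at front half
for yy in np.arange(-105,-20,12):
    k=abs(P[:,1]-yy)<3; print("y",yy,"front x",P[k,0].min().round(1) if k.any() else None,end="; ")
print()
for xx in np.arange(540,600,12):
    k=abs(P[:,0]-xx)<3; print("x",xx,"ymin/max",P[k,1].min().round(1),P[k,1].max().round(1),end="; ")
print()
b=roi&(g[...,0]>9)&(g[...,0]<24)&(g[...,1]>120)&(z>60); B=C[b];print("brass top z",np.median(B[:,2]),len(B))
for yy in range(-100,-25,5):
    k=abs(B[:,1]-yy)<2
    if k.any(): print(yy,B[k,0].min().round(1),B[k,0].max().round(1))
w=roi&(u<90)&(z>50)&(z<62)&(g[...,1]<60)&(g[...,2]>150);W=C[w];print("post",cv2.minAreaRect(np.ascontiguousarray(W[:,:2].astype(np.float32))))
dk=roi&(u>140)&(g[...,2]>110)&(g[...,1]<60)&(z<16)&(z>6)
n,l,st,c=cv2.connectedComponentsWithStats(dk.astype(np.uint8));i=1+np.argmax(st[1:,4]);print("disc",cv2.minEnclosingCircle(np.ascontiguousarray(C[l==i][:,:2].astype(np.float32))))
E
```

```text
plate ((575.8656616210938, -60.441375732421875), (108.55772399902344, 96.55023193359375), 89.79666900634766) 10.554169952279892
y -105 front x 528.1; y -93 front x 528.3; y -81 front x 527.5; y -69 front x 527.6; y -57 front x 527.6; y -45 front x 527.7; y -33 front x 527.8; y -21 front x 528.0; 
x 540 ymin/max -7.4 -6.7; x 552 ymin/max -7.3 -7.0; x 564 ymin/max -7.2 -6.8; x 576 ymin/max -8.5 -6.8; x 588 ymin/max -38.5 -6.8; 
brass top z 66.56581535048707 1361
-95 605.2 614.0
-90 602.7 618.5
-85 607.2 624.3
-80 611.9 629.2
-75 617.4 634.1
-70 622.4 639.5
-65 627.3 639.5
-60 629.5 635.7
-55 624.4 640.1
-50 619.1 640.1
-45 614.4 630.8
-40 608.9 626.8
-35 603.4 622.7
-30 603.5 616.3
post ((705.2803344726562, -66.4465103149414), (104.11280059814453, 52.36344528198242), 65.60419464111328)
disc ((602.77978515625, -61.10655975341797), 22.561546325683594)
```

servo_tool --motion '[{"travel": [-0.1, 0, 0], "rot": [0, 0, 0], "hand": 1}, {"travel": [-0.16, 0, 0], "rot": [0, 0, 0], "hand": 1}, {"travel": [-0.16, 0, 0], "rot": [0, 0, 0], "hand": 1}, {"travel": [-0.16, 0, 0], "rot": [0, 0, 0], "hand": 1}, {"travel": [-0.16, 0, 0], "rot": [0, 0, 0], "hand": 1}, {"travel": [-0.16, 0, 0], "rot": [0, 0, 0], "hand": 1}, {"travel": [-0.16, 0, 0], "rot": [0, 0, 0], "hand": 1}, {"travel": [-0.14, 0, 0], "rot": [0, 0, 0], "hand": 1}, {"travel": [-0.05, 0, 0], "rot": [0, 0, 0], "hand": 1}, {"travel": [0, 0, 0], "rot": [0, 0, 0], "hand": 1}]'

```text
clock: 9.1
position: [510.4, 253.0, 193.3]
ee_rot: [0.71, -0.705, 0.0, 0.0]
contact_force: [0.1, -0.5, 0.9]
gripper_width: 85.8
grasp_force: 0.0
```

servo_tool --motion '[{"travel": [0, 0, 0.1], "rot": [0, 0, 0], "hand": 1}, {"travel": [0, 0, 0], "rot": [0, 0, 0], "hand": 1}, {"travel": [0, 0, 0], "rot": [0, 0, 0], "hand": 1}]'

```text
clock: 9.35
position: [509.5, 248.9, 167.9]
ee_rot: [0.708, -0.706, -0.0, 0.002]
contact_force: [0.5, -0.6, 0.1]
gripper_width: 85.3
grasp_force: 0.0
```

servo_tool --motion '[{"travel": [-0.012, -0.005, 0.1], "rot": [0, 0, 0], "hand": 1}, {"travel": [0, 0, 0.12], "rot": [0, 0, 0], "hand": 1}, {"travel": [0, 0, 0.12], "rot": [0, 0, 0], "hand": 1}, {"travel": [0, 0, 0.075], "rot": [0, 0, 0], "hand": 0.85}, {"travel": [0, 0, 0], "rot": [0, 0, 0], "hand": 0.7}, {"travel": [0, 0, 0], "rot": [0, 0, 0], "hand": 0.6}, {"travel": [0, 0, 0], "rot": [0, 0, 0], "hand": 0.6}]'

```text
clock: 9.93
position: [512.7, 254.5, 67.3]
ee_rot: [0.709, -0.705, 0.0, -0.002]
contact_force: [0.2, -0.0, -0.8]
gripper_width: 51.2
grasp_force: 0.0
```

```bash
python3 - <<'E'
from h import *
s=sensors.read_state();print(s["position"],s["ee_rot"],s["gripper_width"],s["contact_force"])
E
```

```text
[512.74370602 254.47373127  67.2970513 ] [ 7.08802928e-01 -7.05404411e-01  4.40993162e-04 -1.68254206e-03] 51.20368245756605 [ 0.19938979 -0.02049812 -0.836799  ]
```

servo_tool --motion '[{"travel": [0.006, 0.005, 0.008], "rot": [0, 0, 0], "hand": 0.55}, {"travel": [0, 0, 0], "rot": [0, 0, 0], "hand": 0.5}, {"travel": [0, 0, 0], "rot": [0, 0, 0], "hand": 0.45}, {"travel": [0, 0, 0], "rot": [0, 0, 0], "hand": 0}, {"travel": [0, 0, 0], "rot": [0, 0, 0], "hand": 0}, {"travel": [0, 0, 0], "rot": [0, 0, 0], "hand": 0}, {"travel": [0, 0, 0], "rot": [0, 0, 0], "hand": 0}]'

```text
clock: 10.52
position: [511.0, 253.2, 65.0]
ee_rot: [0.709, -0.705, 0.001, -0.001]
contact_force: [-0.0, -0.8, 5.5]
gripper_width: 38.8
grasp_force: 59.4
```

servo_tool --motion '[{"travel": [0, 0, -0.03], "rot": [0, 0, 0], "hand": 0}, {"travel": [0, 0, -0.07], "rot": [0, 0, 0], "hand": 0}, {"travel": [0, 0, -0.1], "rot": [0, 0, 0], "hand": 0}, {"travel": [0, 0, -0.1], "rot": [0, 0, 0], "hand": 0}, {"travel": [0, 0, -0.1], "rot": [0, 0, 0], "hand": 0}, {"travel": [0.08, -0.02, 0], "rot": [0, 0, 0], "hand": 0}, {"travel": [0.12, -0.02, 0], "rot": [0, 0, 0], "hand": 0}, {"travel": [0.12, -0.03, 0], "rot": [0, 0, 0], "hand": 0}, {"travel": [0.12, -0.03, 0], "rot": [0, 0, 0], "hand": 0}, {"travel": [0.12, -0.03, 0], "rot": [0, 0, 0], "hand": 0}]'

```text
clock: 11.35
position: [542.3, 111.6, 162.9]
ee_rot: [0.709, -0.705, -0.001, 0.001]
contact_force: [0.6, -0.8, -2.5]
gripper_width: 38.9
grasp_force: 60.7
```

servo_tool --motion '[{"travel": [0.12, -0.03, 0], "rot": [0, 0, 0], "hand": 0}, {"travel": [0.12, -0.03, 0], "rot": [0, 0, 0], "hand": 0}, {"travel": [0.12, -0.03, 0], "rot": [0, 0, 0], "hand": 0}, {"travel": [0.12, -0.02, 0], "rot": [0, 0, 0], "hand": 0}, {"travel": [0.12, -0.02, 0], "rot": [0, 0, 0], "hand": 0}, {"travel": [0.06, -0.016, 0], "rot": [0, 0, 0], "hand": 0}, {"travel": [0.037, 0, 0], "rot": [0, 0, 0], "hand": 0}, {"travel": [0, 0, 0], "rot": [0, 0, 0], "hand": 0}, {"travel": [0, 0, 0], "rot": [0, 0, 0], "hand": 0}]'

```text
clock: 12.1
position: [579.9, -61.0, 162.8]
ee_rot: [0.709, -0.706, -0.001, 0.0]
contact_force: [-0.1, -0.2, -2.8]
gripper_width: 38.9
grasp_force: 60.7
```

```bash
python3 - <<'E'
from h import *
s=sensors.read_state();print(s["position"],Ro.from_quat(s["ee_rot"]).as_matrix().round(4).tolist(),s["gripper_width"],s["grasp_force"],s["contact_force"])
p,d=get_image("wrist");t,dt=get_image("top");sc,ds=get_image("scene");np.savez("mid.npz",p=p,d=d,t=t,dt=dt,sc=sc,ds=ds)
a=cv2.resize(sc[130:290,180:330],(375,400));cv2.imwrite("pics/mid.png",np.ascontiguousarray(np.hstack([cv2.resize(p,(400,300)),cv2.resize(sc[120:270,180:380],(400,300))])[...,::-1]))
E
```

```text
[579.86972754 -61.01305605 162.82960354] [[0.0043, -1.0, -0.0013], [-1.0, -0.0043, 0.0005], [-0.0005, 0.0013, -1.0]] 38.92966467598437 60.736849308013916 [-0.07321874 -0.24848601 -2.76504954]
```

View pics/mid.png

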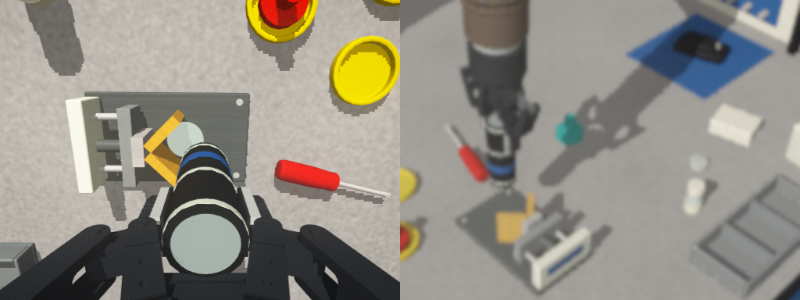

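The barrel is held upright at (205,190) in the left half, in front of the V, with the way down to the plate clear. I descend and feel for the plate.

servo_tool --motion '[{"travel": [0, 0, 0.08], "rot": [0, 0, 0], "hand": 0}, {"travel": [0, 0, 0.1], "rot": [0, 0, 0], "hand": 0}, {"travel": [0, 0, 0.1], "rot": [0, 0, 0], "hand": 0}, {"travel": [0, 0, 0.04], "rot": [0, 0, 0], "hand": 0}, {"travel": [0, 0, 0], "rot": [0, 0, 0], "hand": 0}, {"travel": [0, 0, 0], "rot": [0, 0, 0], "hand": 0}]'

```text
clock: 12.75
position: [581.0, -60.7, 83.6]
ee_rot: [0.709, -0.705, 0.0, 0.0]
contact_force: [0.5, 0.1, -2.3]
gripper_width: 39.0
grasp_force: 60.7
```

servo_tool --motion '[{"travel": [0, 0, 0.01], "rot": [0, 0, 0], "hand": 0}, {"travel": [0, 0, 0], "rot": [0, 0, 0], "hand": 0}]'

```text
clock: 12.92
position: [581.6, -60.9, 82.0]
ee_rot: [0.709, -0.705, 0.001, -0.001]
contact_force: [-1.3, 0.3, -2.6]
gripper_width: 38.8
grasp_force: 60.7
```

servo_tool --motion '[{"travel": [0, 0, 0.012], "rot": [0, 0, 0], "hand": 0}, {"travel": [0, 0, 0.008], "rot": [0, 0, 0], "hand": 0}, {"travel": [0, 0, 0], "rot": [0, 0, 0], "hand": 0}]'

```text
clock: 13.17
position: [580.4, -61.2, 75.7]
ee_rot: [0.709, -0.705, -0.0, -0.0]
contact_force: [-0.3, -0.7, -2.6]
gripper_width: 38.9
grasp_force: 60.7
```

servo_tool --motion '[{"travel": [0, 0, 0.004], "rot": [0, 0, 0], "hand": 0}, {"travel": [0, 0, 0], "rot": [0, 0, 0], "hand": 0}]'

```text
clock: 13.33
position: [580.7, -61.3, 75.1]
ee_rot: [0.709, -0.705, 0.0, -0.0]
contact_force: [-0.1, 0.5, -0.8]
gripper_width: 38.7
grasp_force: 61.0
```

servo_tool --motion '[{"travel": [0, -0.03, 0.001], "rot": [0, 0, 0], "hand": 0}, {"travel": [0, -0.03, 0], "rot": [0, 0, 0], "hand": 0}, {"travel": [0, -0.016, 0], "rot": [0, 0, 0], "hand": 0}, {"travel": [0, 0, 0], "rot": [0, 0, 0], "hand": 0}, {"travel": [0, 0, 0], "rot": [0, 0, 0], "hand": 0}]'

```text
clock: 13.75
position: [600.2, -61.2, 75.0]
ee_rot: [0.709, -0.705, 0.0, -0.0]
contact_force: [-1.6, 0.7, 2.6]
gripper_width: 38.9
grasp_force: 61.0
```

servo_tool --motion '[{"travel": [0, -0.008, 0], "rot": [0, 0, 0], "hand": 0}, {"travel": [0, 0, 0], "rot": [0, 0, 0], "hand": 0}]'

```text
clock: 13.92
position: [600.6, -61.3, 74.9]
ee_rot: [0.709, -0.705, -0.001, 0.001]
contact_force: [-5.1, -0.6, 6.2]
gripper_width: 39.0
grasp_force: 61.3
```

servo_tool --motion '[{"travel": [0, -0.008, 0], "rot": [0, 0, 0], "hand": 0}, {"travel": [0, 0, 0], "rot": [0, 0, 0], "hand": 0}]'

```text
clock: 14.08
position: [601.6, -61.4, 74.9]
ee_rot: [0.709, -0.705, -0.001, 0.002]
contact_force: [-6.8, 0.3, 7.8]
gripper_width: 39.0
grasp_force: 61.1
```

servo_tool --motion '[{"travel": [0, 0, -0.003], "rot": [0, 0, 0], "hand": 0}, {"travel": [0, 0, 0], "rot": [0, 0, 0], "hand": 0}]'

```text
clock: 14.25
position: [604.0, -60.9, 75.0]
ee_rot: [0.709, -0.705, 0.0, -0.001]
contact_force: [-1.2, 0.7, 1.5]
gripper_width: 39.1
grasp_force: 60.5
```

```bash
cat > st.py <<'E'
from h import *
import sys
s=sensors.read_state();p,d=get_image("wrist");cm=cam("wrist",s);np.savez(sys.argv[1]+".npz",p=p,d=d)
cv2.imwrite("pics/"+sys.argv[1]+".png",np.ascontiguousarray(p[...,::-1]));C=cloud(cm,d);g=cv2.cvtColor(p,cv2.COLOR_RGB2HSV)
print(s["position"].round(1),s["contact_force"].round(1),s["wrist_torque"].round(2),"tilt",Ro.from_quat(s["ee_rot"]).as_matrix()[:,2].round(4))
z=C[...,2];X=C[...,0];Y=C[...,1]
b=(g[...,0]>9)&(g[...,0]<24)&(g[...,1]>120)&(z>60)&(z<72)&(X>590)&(X<660)&(Y>-110)&(Y<-15);B=C[b]
for sg in(1,-1):
    r=[]
    for yy in np.arange(-92,-64,3) if sg>0 else np.arange(-57,-34,3):
        k=abs(B[:,1]-yy)<1.5
        if k.sum()>3:r.append((yy,B[k,0].min()-sg*yy,B[k,0].max()-sg*yy))
    print(sg,np.array(r).round(1).tolist())
w=(z>50)&(z<61)&(g[...,1]<60)&(g[...,2]>150)&(X>660)&(X<740)&(Y>-105)&(Y<-20);W=C[w]
if w.any(): print("post x,y range",np.percentile(W,[2,98],axis=0)[:,:2].round(1).tolist(),len(W))
pl=(abs(z-10)<4)&(g[...,2]<90)&(X<590)&(X>515)&(Y>-118)&(Y<-75)
print("plate front",np.percentile(X[pl],[0,1]) if pl.any() else None)
E
python3 st.py c1
```

```text
[604.  -60.9  75. ] [-1.2  0.7  1.5] [ 0.02  0.43 -0.  ] tilt [ 1.7e-03  5.0e-04 -1.0e+00]
1 [[-92.0, 695.1, 709.6], [-89.0, 692.6, 709.6], [-86.0, 693.1, 709.5], [-83.0, 692.5, 709.6], [-80.0, 689.8, 709.5], [-77.0, 689.9, 709.8], [-74.0, 690.8, 709.9], [-71.0, 691.1, 709.8], [-68.0, 693.4, 707.8], [-65.0, 693.0, 704.5]]
-1 [[-57.0, 578.9, 581.3]]
post x,y range [[660.5, -103.6], [714.5, -22.9]] 5841
plate front None
```

View pics/c1.png

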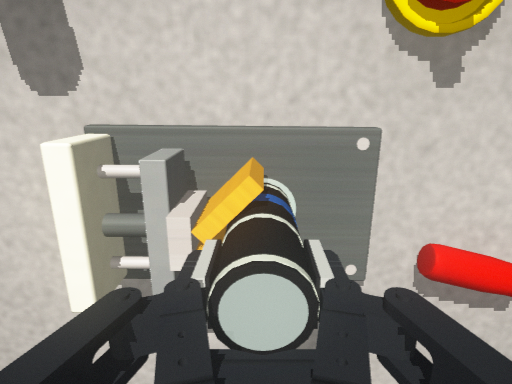

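The barrel is at the V, with the brass face at (230,200) and the barrel against it. The offset of the face is about 0 to 0.5 mm, so contact is just beginning. I push in steps.

servo_tool --motion '[{"travel": [0, -0.008, 0], "rot": [0, 0, 0], "hand": 0}, {"travel": [0, -0.006, 0], "rot": [0, 0, 0], "hand": 0}, {"travel": [0, 0, 0], "rot": [0, 0, 0], "hand": 0}, {"travel": [0, 0, 0], "rot": [0, 0, 0], "hand": 0}]'

```text
clock: 14.63
position: [606.1, -61.2, 74.9]
ee_rot: [0.709, -0.705, -0.001, 0.001]
contact_force: [-4.4, 1.1, 2.4]
gripper_width: 38.8
grasp_force: 60.9
```

```bash
python3 st.py c2
```

```text
[606.1 -61.2  74.9] [-4.4  1.1  2.4] [ 0.06  1.73 -0.02] tilt [-2.4e-03 -2.0e-04 -1.0e+00]
1 [[-92.0, 696.2, 710.8], [-89.0, 694.2, 710.8], [-86.0, 694.6, 710.6], [-83.0, 694.1, 710.7], [-80.0, 694.1, 710.7], [-77.0, 693.6, 710.8], [-74.0, 693.4, 710.7], [-71.0, 694.3, 711.2], [-68.0, 693.8, 709.0], [-65.0, 694.6, 703.8]]
-1 [[-57.0, 580.4, 581.6]]
post x,y range [[660.5, -103.6], [714.4, -23.4]] 6143
plate front None
```

servo_tool --motion '[{"travel": [0, -0.008, 0], "rot": [0, 0, 0], "hand": 0}, {"travel": [0, -0.006, 0], "rot": [0, 0, 0], "hand": 0}, {"travel": [0, 0, 0], "rot": [0, 0, 0], "hand": 0}, {"travel": [0, 0, 0], "rot": [0, 0, 0], "hand": 0}]'

```text
clock: 15.02
position: [609.4, -61.2, 74.9]
ee_rot: [0.709, -0.705, -0.001, 0.001]
contact_force: [-6.5, 0.7, 2.4]
gripper_width: 38.9
grasp_force: 61.1
```

```bash
python3 st.py c3
```

```text
[609.4 -61.2  74.9] [-6.5  0.7  2.4] [ 0.02  1.99 -0.02] tilt [-2.7e-03 -3.0e-04 -1.0e+00]
1 [[-92.0, 699.5, 714.1], [-89.0, 697.5, 713.8], [-86.0, 697.9, 713.9], [-83.0, 697.4, 714.2], [-80.0, 697.2, 714.4], [-77.0, 695.6, 714.0], [-74.0, 696.6, 714.0], [-71.0, 697.5, 714.1], [-68.0, 697.1, 712.3], [-65.0, 697.8, 706.9]]
-1 [[-57.0, 583.7, 585.0]]
post x,y range [[660.6, -103.6], [714.4, -24.5]] 6839
plate front None
```

servo_tool --motion '[{"travel": [0, -0.007, 0], "rot": [0, 0, 0], "hand": 0}, {"travel": [0, -0.006, 0], "rot": [0, 0, 0], "hand": 0}, {"travel": [0, 0, 0], "rot": [0, 0, 0], "hand": 0}, {"travel": [0, 0, 0], "rot": [0, 0, 0], "hand": 0}]'

```text
clock: 15.4
position: [612.2, -61.3, 74.9]
ee_rot: [0.709, -0.705, -0.001, 0.001]
contact_force: [-6.0, -0.3, 4.0]
gripper_width: 38.8
grasp_force: 61.2
```

```bash
python3 st.py c4; python3 - <<'E'
from h import *
# pose-independent: gap bracket rear edge -> post front edge, at z~? using images before (w4) and now; and top view brass shift
f=np.load("top0.npz");t,dt=get_image("top");np.savez("topE.npz",p=t,d=dt)
cm=cam("top")
for n,im in(("0",f["p"]),("E",t)):
    for m,c,a in blobs(im,(10,120,80),(21,255,255),20):
        if abs(c[0]-299)<25 and abs(c[1]-180)<20: print(n,c.round(2),a,"minrow",np.where(m)[0].min(),"world",ray(cm,c,66)[0].round(1))
    print([ (c.round(1).tolist(),a) for m,c,a in blobs(im,(0,180,90),(6,255,255),30)])
E
```

```text
[612.2 -61.3  74.9] [-6.  -0.3  4. ] [0.04 2.15 0.  ] tilt [-3.8e-03 -4.0e-04 -1.0e+00]
1 [[-92.0, 702.2, 716.6], [-89.0, 700.2, 716.8], [-86.0, 700.2, 716.8], [-83.0, 700.1, 716.7], [-80.0, 699.9, 716.6], [-77.0, 700.2, 717.2], [-74.0, 699.4, 716.9], [-71.0, 699.5, 716.7], [-68.0, 699.9, 714.9], [-65.0, 700.5, 709.1]]
-1 [[-57.0, 586.4, 587.8]]
post x,y range [[661.6, -103.6], [714.4, -25.7]] 7136
plate front None
0 [298.78 182.73] 153 minrow 177 world [619.7 -65.   66. ]
[([191.4, 214.8], np.int32(193)), ([282.5, 238.5], np.int32(144))]
[([344.8, 224.4], np.int32(149)), ([282.6, 238.2], np.int32(142))]
```

View pics/c4.png

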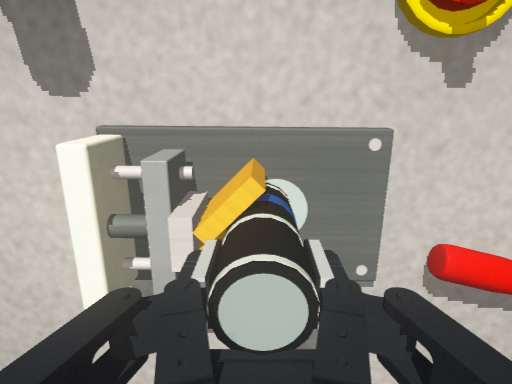

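The carriage is back about 7.5 mm by the shift of the brass face (its edge at (250,170)). The barrel stands upright in the V. I check that it holds steady.

servo_tool --motion '[{"travel": [0, -0.001, 0], "rot": [0, 0, 0], "hand": 0}, {"travel": [0, 0, 0], "rot": [0, 0, 0], "hand": 0}, {"travel": [0, 0, 0], "rot": [0, 0, 0], "hand": 0}, {"travel": [0, 0, 0], "rot": [0, 0, 0], "hand": 0}, {"travel": [0, 0, 0], "rot": [0, 0, 0], "hand": 0}, {"travel": [0, 0, 0], "rot": [0, 0, 0], "hand": 0}]'

```text
clock: 16.0
position: [612.3, -61.3, 74.9]
ee_rot: [0.709, -0.705, -0.001, 0.002]
contact_force: [-6.6, 0.1, 3.6]
gripper_width: 39.0
grasp_force: 61.1
```

```bash
python3 st.py c5
```

```text
[612.3 -61.3  74.9] [-6.6  0.1  3.6] [0.11 2.26 0.08] tilt [-4.1e-03 -4.0e-04 -1.0e+00]
1 [[-92.0, 702.3, 716.9], [-89.0, 700.3, 717.1], [-86.0, 700.7, 716.9], [-83.0, 700.2, 716.9], [-80.0, 700.5, 716.8], [-77.0, 700.2, 717.2], [-74.0, 700.0, 717.0], [-71.0, 699.7, 717.1], [-68.0, 700.0, 714.8], [-65.0, 700.5, 709.2]]
-1 []
post x,y range [[661.6, -103.6], [714.4, -25.8]] 7144
plate front None
```

Steady at about 7.7 mm, foot on the plate and lateral force about 0. I hand in.

```bash
python3 -c "from bench import job_done; print(job_done())"
```

```text
the job is handed in; nothing more can be done
None
```

I handed the job in at about 16 s: the red cap sits rim down in the farthest yellow holder, and the arm still holds the barrel upright in the V with the carriage pressed back about 7.7 mm of 16 mm; the right-hand brass face was out of camera view, so I judged its contact from the near-zero sideways force.

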